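Snap the hub cover home with the seating tool

TASK

The orange cover on the rotary evaporator's drive head is sitting loose in its hub: take the seating tool lying on its rest, stand it upright on its blue foot on the green mat and let go, then take it again from above by the upper end of its handle. Set its hollow foot squarely over the little glass window, press the cover straight along the hub's tilted axis until it clicks home, and keep a firm push of about 15 N on the seated cover for a second, never more than 35 N and never with the gripper itself or on the glass. Finally stand the tool upright on the green mat again, let go, and leave the bottle, the beaker and the screwdriver where they are.

Things in the scene. Friction and masses are not known exactly. Their poses are not given: they have to be found in the camera images.
- tool: Seating tool, 130 mm long, 0.2-0.33 kg: square aluminium handle 28 mm wide, red band at its upper end, on a round blue foot 52 mm across and 21 mm tall with a bore 34 mm wide, 15 mm deep, from below. Origin at the centre of the foot's underside; z runs from foot to handle end; x, y are square to the handle's faces. It starts lying level on the rest; centre of mass about 50 mm from the origin.
- tool_centre (a point): Point on the tool's axis half-way up, 65 mm from the foot's underside; axes as the tool's.
- tool_foot (a point): Centre of the flat underside of the tool's foot (the pressing end); axes as the tool's.
- rest: Fixed aluminium tool rest, plate 150 x 70 x 6 mm; two black rubber blocks (10 mm long, 50 mm wide, tops 25 mm above the bench) carry the handle 35 and 118 mm from the foot's underside. Between them, 40 to 113 mm from it, the handle is free; its axis lies 39 mm above the bench. Origin under the plate's middle; -x points along the tool to its handle end, which points away from the work.
- mat_top (a point): Centre of the upper face of the fixed green mat, 140 x 140 mm, 4 mm thick, on the bench.
- cap (a joint): Depth of the cover in its hub, m: 0 loose, 0.012 clicked home, 0.0155 at most. A spring snap with two steel claws: resistance peaks at about 14 N some 2 to 4 mm down, falls to nothing at 6 mm; past that the cover jumps in by itself to 12 mm and stays. Released short of 6 mm it springs back. Beyond 12 mm it resists stiffly: 15 N moves it less than 1.5 mm further.
- cover_face (a point): Centre of the orange cover's flat top face, moving with it; z points out of the cover along the hub's axis, tilted 20 degrees from vertical towards the drive head's own -x. The cover is 72 mm across; in its middle a round glass window 22 mm across stands 8 mm above this face. It is pressed along -z.
- drive: Drive head: fixed white housing 150 x 130 mm. Its tilted hub (104 mm across) has axial play: under about 5 N it first slides in by an unknown 1 to 12 mm, cover and all, then stands solid. Beside the cover, 37 to 48 mm from the axis, two steel claws: tops 2 mm below the loose face, 10 mm above it once home. Origin under the hub, 0 to 15 mm above the bench; hub leans to its -x, roughly world -x.
- bottle_centre (a point): Bystander: white bottle with a red cap, 64 mm across, 160 mm tall; point half-way up.
- beaker_centre (a point): Bystander: glass beaker, 72 mm across, 90 mm tall; point half-way up.
- driver_grip (a point): Bystander: yellow-handled screwdriver, 140 mm long, lying on the bench; point at the middle of its handle.
Mind the look-alikes: they are no part of the job. Leave any pink or yellow look-alike of the part that bears mat_top alone.

How it is judged:
On the way, in this order (a step that is already met when the one before it is completed fails the run):
1. the tool stands upright on its foot on the green mat, with the fingers off it (angle between tool_centre's own z axis and vertical below 0.1 rad and z of tool_foot in the frame of mat_top between -0.004 and 0.005 m and horizontal distance between tool_foot and mat_top below 0.06 m and contact force between the fingers and tool below 0.1 N and linear speed of tool below 0.02 m/s), for 0.2 s.
2. held by the upper end of its handle, the tool stands squarely on the cover, centred, and keeps it clicked home with a firm push (10 to 21 N) for half a second (value of joint cap above 0.0105 m and contact force between tool and cap_c0 between 10 and 21 N and angle between the z axis of tool_centre and the z axis of cover_face, either way round below 0.1 rad and distance between tool_foot and cover_face below 0.008 m and z of the grasp point in the frame of tool above 0.085 m), for 0.5 s.
At the end, for the whole second after the job is handed in: The cover is clicked home (pressed in at least 10.5 mm), and the tool stands at rest upright (within 0.1 rad) on its foot on the green mat, the foot within 60 mm of the mat's centre, with the fingers off it (all of step 1 and value of joint cap above 0.0105 m); the robot touches nothing.
It fails at once if the tool pushes on the cover with more than 35 N (contact force between tool and cap_c0 above 35 N).
It fails at once if the tool pushes on the cover while clearly crooked (over 0.2 rad off the hub's axis, over 8 N) (contact force between tool and cap_c0 above 8 N and angle between the z axis of tool_centre and the z axis of cover_face, either way round above 0.2 rad).
It fails at once if the tool presses on the glass window (over 5 N) (contact force between tool and cap_c1 above 5 N).
It fails at once if the gripper itself presses on the cover or its window (contact force between any of the fingers, the arm and cap_c0 above 2 N or contact force between any of the fingers, the arm and cap_c1 above 2 N).
It fails at once if the bottle, the beaker or the screwdriver is shifted by more than 20 mm (distance of any of bottle_centre, beaker_centre, driver_grip from where it was at the start of the episode above 0.02 m).
It also fails if it takes over 72 s, if anything falls off the work surface, if the arm or the gripper's body presses on something with over 40 N, if the wrist force passes 120 N, or if a joint passes its speed limit or range.

ROBOT

A 6-joint arm with a two-finger parallel gripper is mounted at the origin on the work surface. World frame = base frame: x ahead of the robot, y to its left, z up, the work surface at z = 0. Lengths are in m, angles in rad, forces in N, time in s.
With the tool pointing down it reaches from about 0.25 to 0.775 m from the base axis. Payload 4 kg.
Tool frame: the origin (TCP) lies where the fingers leave the gripper's body, on its centre line; the fingertips stand 73 mm ahead of it and the grasp point (between the pads) lies 54 mm ahead of it; z points along the fingers, y is the direction in which the jaws open and shut (so a half turn about z gives the same grasp; the last joint's range is limited). The gripper opens to 85 mm and grips with 20 to 120 N. Pads are 22 mm wide; open, the fingers measure 114 mm over their backs; the gripper's body (76 mm by 85 mm) begins 54 mm behind the grasp point. The pads swing forward as they close: fully open they stand 13 mm farther back than shut.
Start: joints at [-1.281, 0.087, 1.371, -0, 1.684, -0.103], TCP at [0.211, -0.508, 0.304] pointing down, gripper open.
Joint ranges: [-3.1, 3.1], [-0.76, 2.03], [0.27, 2.55], [-1.08, 4.22], [0.17, 2.65], [-2.57, 2.57]. Speed limits (rad/s): [2.79, 2.79, 3.14, 3.14, 3.14, 3.14].

INTERFACE

Orientations are given as a unit quaternion [x, y, z, w].
In Python, from rig import ctrl, solver, viewer, sensors gives the robot as it stands. Calls block until the motion is done:
- ctrl.movep(position, orientation): joint-space move of the TCP to a pose.
- ctrl.movel(position, orientation=None, vel=0.15): straight line of the TCP; orientation=None keeps the orientation; vel is the mean speed in m/s.
- ctrl.movej(angles): joint-space move.
- ctrl.set_gripper(opening, grip_force=None): opening from 0.0 (shut) to 1.0 (fully open); grip_force is the grip in N (None keeps the last); returns when the fingers have stopped.
- ctrl.wait(seconds).
- solver.ik(position, orientation): joint angles nearest the present ones, or None.
- viewer.grab_frame(name): name is "side" or "top" or "wrist"; returns (picture, depth): 384x512x3 uint8, red, green, blue; 384x512 float32, m along the optical axis (not along the pixel's ray), 0 where there is no reading.
- viewer.camera_info(name): a dict with "camera_matrix" (3x3 intrinsics, pixels), "camera_from_world" (4x4, takes a point from world to camera coordinates). Camera axes: x right, y down, z forward; pixel columns grow to the right and rows downward; lengths in m; the calibration is good to about 2 mm. A picture is of the moment at which its call begins: read the wrist's pose just before it. camera_info takes no time and is no camera call; for the wrist camera it gives the pose at the moment of the call.
A pose or a line that the arm cannot do raises ctrl.IKError and nothing moves.
- ctrl.sign_off(): hands the job in, once; it reports no verdict.
Readings, each from a call of its own:
- sensors.read_clock(): time.
- sensors.read_joint_pos(): joint angles.
- sensors.read_joint_vel(): joint speeds.
- sensors.read_joint_torque(): joint torques, N m.
- sensors.read_eef_pos(): TCP position.
- sensors.read_ee_rot(): TCP orientation.
- sensors.read_force(): force on the tool from outside, world axes, zero at the start.
- sensors.read_torque(): the same for the moment, N m.
- sensors.read_grip_width(): opening from 0.0 (shut) to 1.0 (fully open).
Only numpy, scipy, OpenCV 4.12 (cv2) and the standard library are available. Lean on these libraries where they do the work, as an engineer would, in place of code of your own. Each camera call takes 0.05 s, during which the arm holds its last target. There are 200 camera calls.

## Working session

There is one attempt and no reset: what is moved stays moved. The work goes in short steps, each a Python script; the robot and the scene stay as the last script left them, time stands still between calls to the robot, and variables do not carry over. Pictures are saved under pics/ and viewed, about 8 in all and at most 12, crops included, and the job is handed in when it is done.

```bash
ls; mkdir -p pics
python3 - <<'E'
from rig import ctrl, solver, viewer, sensors
import cv2,numpy as np
for n in("side","top"):
    p,d=viewer.grab_frame(n); cv2.imwrite(f"pics/{n}0.png",p[:,:,::-1]); np.savez(f"pics/{n}0.npz",p=p,d=d,K=viewer.camera_info(n)["camera_matrix"],T=viewer.camera_info(n)["camera_from_world"])
    print(n,np.round(viewer.camera_info(n)["camera_matrix"],1).tolist(),np.round(np.linalg.inv(viewer.camera_info(n)["camera_from_world"]),3).tolist(), (d>0).mean())
print(sensors.read_force(),sensors.read_clock(),sensors.read_ee_rot())
a=cv2.imread("pics/side0.png");b=cv2.imread("pics/top0.png")
E
```

```text
pics
side [[422.6, 0.0, 256.8], [0.0, 422.6, 187.7], [0.0, 0.0, 1.0]] [[-0.986, -0.082, 0.148, 0.393], [-0.168, 0.583, -0.795, 0.761], [-0.021, -0.808, -0.589, 0.687], [0.0, 0.0, 0.0, 1.0]] 0.9958292643229166
top [[432.0, 0.0, 261.9], [0.0, 432.0, 197.2], [0.0, 0.0, 1.0]] [[-0.02, -0.985, 0.169, 0.37], [-1.0, 0.024, 0.017, -0.003], [-0.021, -0.169, -0.985, 1.114], [0.0, 0.0, 0.0, 1.0]] 0.9962921142578125
[ 0.25599257 -0.41355236 -0.15666562] 0.1 [ 9.80775246e-01  1.95138042e-01 -1.06346382e-04 -1.02447701e-03]
```

View pics/top0.png

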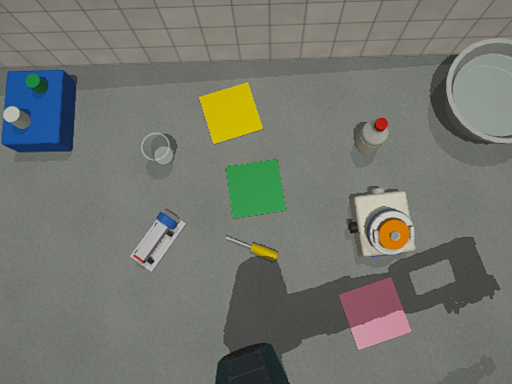

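View pics/side0.png

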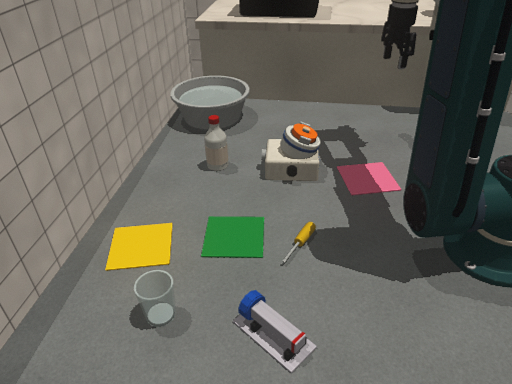

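The top view shows the tool on its rest: foot at (168,220), red band at (137,257). The green mat is at (256,188), the orange cover at (393,235), the screwdriver at (265,253), the beaker at (157,148) and the bottle at (372,135). The side view agrees.

```bash
cat > h.py <<'E'
import numpy as np,cv2
from scipy.spatial.transform import Rotation as R
def pts(d,K,T):
    v,u=np.mgrid[:d.shape[0],:d.shape[1]]
    c=np.stack([(u-K[0,2])/K[0,0]*d,(v-K[1,2])/K[1,1]*d,d],-1)
    W=np.linalg.inv(T); P=c@W[:3,:3].T+W[:3,3]; P[d<=0]=np.nan; return P
def ray(uv,K,T,z):
    W=np.linalg.inv(T); r=W[:3,:3]@np.array([(uv[0]-K[0,2])/K[0,0],(uv[1]-K[1,2])/K[1,1],1]); o=W[:3,3]
    return o+r*(z-o[2])/r[2]
def hsv(p,lo,hi): return cv2.inRange(cv2.cvtColor(p,cv2.COLOR_RGB2HSV),lo,hi)>0
def plane(Q,it=4,tol=.004):
    for _ in range(it):
        c=Q.mean(0);n=np.linalg.svd(Q-c)[2][2];n*=np.sign(n[2]);Q=Q[abs((Q-c)@n)<tol]
    return c,n,Q
ORANGE=((8,180,120),(18,255,255));GREEN=((45,120,60),(80,255,255));BLUE=((105,150,60),(125,255,255));RED=((0,170,80),(5,255,255))
E
python3 - <<'E'
from h import *
for n in("top","side"):
    z=np.load(f"pics/{n}0.npz");p,d,K,T=[z[k] for k in("p","d","K","T")];P=pts(d,K,T);print(n)
    xy=P[...,:2]
    near=(abs(P-[.3,.2,0])<[.2,.15,.1]).all(-1)
    for nm,m in dict(green=hsv(p,*GREEN)&(abs(P[...,1])<.12),blue=hsv(p,*BLUE)&(P[...,0]<.42)&(P[...,2]<.1),red=(hsv(p,*RED)|hsv(p,(172,150,80),(180,255,255)))&near,orange=hsv(p,*ORANGE)&(P[...,1]<-.15)).items():
        m=m&np.isfinite(P[...,0])
        Q=P[m];print(nm,len(Q),"med",np.median(Q,0).round(4),"min",Q.min(0).round(4),"max",Q.max(0).round(4))
        if nm in("orange","green"):
            c,nn,Q2=plane(Q);print("  plane",c.round(4),nn.round(4),len(Q2),"rms",((Q2-c)@nn).std().round(5), "tilt",np.degrees(np.arccos(nn[2])).round(2))
            cn=max(cv2.findContours(m.astype(np.uint8),0,2)[0],key=cv2.contourArea); 
            (u,v),wh,a=cv2.minAreaRect(cn); print("  rect",u,v,wh,a, cv2.fitEllipse(cn))
            if nm=="green": print(ray((u,v),K,T,.004).round(4))
    # tool top face
    m=near&(abs(P[...,2]-.053)<.006);Q=P[m]
    c,nn,Q2=plane(Q); 
    if n=="top":
        r=cv2.minAreaRect((Q2[:,:2]*1000).astype(np.float32));print("handle top",c.round(4),nn.round(3),r)
E
```

```text
top
green 2738 med [0.5851 0.034  0.0036] min [ 0.5088 -0.043  -0.0046] max [0.6637 0.1104 0.0117]
  plane [0.5856 0.0343 0.0036] [ 5.e-04 -3.e-04  1.e+00] 2600 rms 0.0018 tilt 0.03
  rect 255.02293395996094 188.24642944335938 (52.11763000488281, 53.13651657104492) 81.11934661865234 ((255.2405242919922, 188.5885009765625), (60.66901779174805, 62.923927307128906), 81.42318725585938)
[0.5855 0.034  0.004 ]
blue 3 med [ 0.4079 -0.3196  0.042 ] min [ 0.4021 -0.3211  0.0412] max [ 0.4081 -0.258   0.0441]
red 15 med [0.4091 0.3229 0.0525] min [0.4017 0.312  0.0451] max [0.4168 0.333  0.0564]
orange 650 med [ 0.45   -0.2818  0.1256] min [ 0.417  -0.3238  0.1074] max [ 0.483  -0.2492  0.1377]
  plane [ 0.4485 -0.283   0.125 ] [-0.3403 -0.0358  0.9396] 612 rms 0.00159 tilt 20.01
  rect 394.0 233.5 (29.0, 30.0) 90.0 ((393.4254150390625, 233.9490203857422), (29.183902740478516, 30.592260360717773), 55.83562088012695)
handle top [0.4488 0.2934 0.0523] [0.014 0.024 1.   ] ((455.91180419921875, 288.17156982421875), (37.536537170410156, 132.21163940429688), 49.12654113769531)
side
green 2350 med [0.5856 0.0439 0.0043] min [ 0.5098 -0.0411 -0.0016] max [0.6635 0.116  0.0082]
  plane [0.5861 0.0414 0.0043] [ 4.e-04 -1.e-03  1.e+00] 2336 rms 0.00123 tilt 0.06
  rect 232.0 237.0 (40.0, 62.0) 90.0 ((232.9257354736328, 235.1962127685547), (52.90553283691406, 66.20974731445312), 67.82333374023438)
[0.5899 0.0433 0.004 ]
  return _methods._mean(a, axis=axis, dtype=dtype,
  ret = um.true_divide(
Traceback (most recent call last):
ValueError: zero-size array to reduction operation minimum which has no identity
```

```bash
cat >> h.py <<'E'
def quat(z,y):
    z=np.array(z,float);z/=np.linalg.norm(z);y=np.array(y,float);y-=z*(y@z);y/=np.linalg.norm(y)
    return R.from_matrix(np.stack([np.cross(y,z),y,z],1)).as_quat()
def snap(name,fn=None):
    from rig import viewer
    i=viewer.camera_info(name);p,d=viewer.grab_frame(name)
    if fn: cv2.imwrite(f"pics/{fn}.png",p[:,:,::-1]); np.savez(f"pics/{fn}.npz",p=p,d=d,K=i["camera_matrix"],T=i["camera_from_world"])
    K,T=np.array(i["camera_matrix"]),np.array(i["camera_from_world"]);return p,d,K,T,pts(d,K,T)
E
python3 - <<'E'
from h import *
from rig import *
n=np.array([-.3403,-.0358,.9396]);c=np.array([.449,-.283,.125])
for s in(1,-1):
    print(s,solver.ik(c+n*.24,quat(-n,[0,s,0])),solver.ik(c+n*.24,quat(-n,[s,0,0])))
    for a in(30,45,60):
        a_=np.radians(a);z=[np.cos(a_),0,-np.sin(a_)];q=quat(z,[0,s,0]);print(' place',a,solver.ik(np.array([.585,.034,.1])-.054*np.array(z),q))
        ax=np.array([.64,-.76,0]);zz=ax*np.cos(a_)-np.array([0,0,np.sin(a_)]);print(' grasp',a,solver.ik(np.array([.43,.30,.04])-.054*zz,quat(zz,s*np.array([.76,.64,0]))))
q=quat(-n,[0,-1,0]) if solver.ik(c+n*.24,quat(-n,[0,-1,0])) is not None else quat(-n,[0,1,0])
ctrl.movep(c+n*.24,q);p,d,K,T,P=snap("wrist","w_cover")
m=hsv(p,*ORANGE)&np.isfinite(P[...,0])&(np.linalg.norm(P-c,axis=-1)<.06);Q=P[m];print(len(Q),plane(Q)[:2])
cn=max(cv2.findContours(m.astype(np.uint8),0,2)[0],key=cv2.contourArea);print(cv2.fitEllipse(cn))
print(sensors.read_clock(),sensors.read_joint_pos(),sensors.read_force(),np.linalg.inv(T)[:3,3]-sensors.read_eef_pos())
E
```

```text
1 [-0.95609766 -0.22894587  1.60564038  0.30333894  1.58816048 -2.50079493] [-0.95609766 -0.22894587  1.60564038  0.30333894  1.58816048 -0.91703302]
 place 30 None
 grasp 30 [ 0.9935302   0.46576843  1.69035284 -0.97837814  1.50176525  0.6439009 ]
 place 45 [-0.06154594 -0.13325257  2.08921455  0.11102103  0.40340495 -1.71651727]
 grasp 45 [ 0.90814792  0.33638433  1.71246889 -0.7801354   1.37253382  0.48201255]
 place 60 [-0.05245928 -0.05009757  1.90301406  0.03782578  0.76603078 -1.6435039 ]
 grasp 60 [ 0.79151404  0.23777324  1.72369198 -0.54387823  1.27842689  0.27808704]
-1 [-0.95609766 -0.22894587  1.60564038  0.30333894  1.58816048  0.64079772] [-0.95609766 -0.22894587  1.60564038  0.30333894  1.58816048  2.22455963]
 place 30 None
 grasp 30 [ 0.9935302   0.46576843  1.69035284 -0.97837814  1.50176525 -2.49769175]
 place 45 [-0.06154594 -0.13325257  2.08921455  0.11102103  0.40340495  1.42507538]
 grasp 45 None
 place 60 [-0.05245928 -0.05009757  1.90301406  0.03782578  0.76603078  1.49808876]
 grasp 60 None
3381 (array([ 0.44878517, -0.28239583,  0.12424546]), array([-0.33767255, -0.03157332,  0.94073395]))
((255.5886688232422, 164.700927734375), (68.68611145019531, 71.7879867553711), 143.6162567138672)
1.25 [-0.9571307  -0.22779977  1.605453    0.30261293  1.58799339  0.64035477] [-0.50432419  1.0937847  -0.74209563] [ 0.05126329 -0.00203945  0.09243694]
```

View pics/w_cover.png

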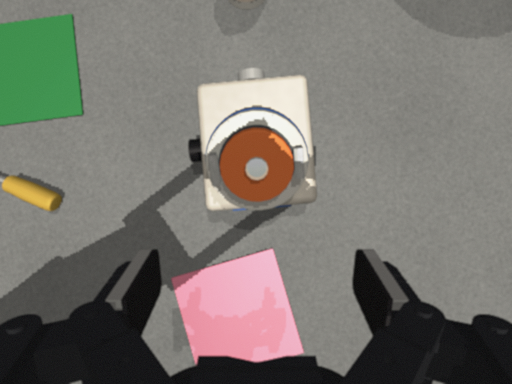

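The wrist view shows the cover at (256,165) with its window at (256,168). It is clear and agrees with the top camera to about 1 mm. Next is a close look at the tool.

Run:
```python
from h import *
from rig import *
z=np.load("pics/w_cover.npz");p,d,K,T=[z[k] for k in("p","d","K","T")]
n=np.array([-.3385,-.033,.9404]);n/=np.linalg.norm(n);c0=np.array([.4488,-.2824,.1243])
W=np.linalg.inv(T)
def onpl(uv,h):
    r=W[:3,:3]@np.array([(uv[0]-K[0,2])/K[0,0],(uv[1]-K[1,2])/K[1,1],1]);o=W[:3,3];return o+r*(((c0+h*n-o)@n)/(r@n))
h=cv2.cvtColor(p,cv2.COLOR_RGB2HSV)
P=pts(d,K,T);near=np.linalg.norm(P-c0,axis=-1)<.06
m=((h[...,0]<22)&(h[...,1]>120)&near).astype(np.uint8)
cn=max(cv2.findContours(m,0,2)[0],key=cv2.contourArea);e=cv2.fitEllipse(cn);print(e,"face centre",onpl(e[0],0),"radius",[np.linalg.norm(onpl(q[0],0)-onpl(e[0],0)) for q in cn[::20]])
hole=cv2.morphologyEx(m,cv2.MORPH_CLOSE,np.ones((3,3)));ff=np.zeros_like(m);cv2.drawContours(ff,[cn],-1,1,-1);ff=cv2.erode(ff,np.ones((11,11)))
w=(ff>0)&(h[...,1]<120);v,u=np.nonzero(w);print("window",u.mean(),v.mean(),w.sum(),onpl((u.mean(),v.mean()),.008)-n*.008)
q=quat([0,0,-1],[0,-1,0])
ctrl.movep([.40,.27,.32],q);p,d,K,T,P=snap("wrist","w_tool")
near=(abs(P-[.45,.29,0.05])<[.12,.12,.008]).all(-1)
bl=hsv(p,*BLUE)&(abs(P-[.45,.29,0])<[.12,.12,.1]).all(-1)
bl2=cv2.dilate(bl.astype(np.uint8),np.ones((3,3)))>0
Q=P[near&~bl2];pl=plane(Q);print("handle face",pl[0],pl[1],len(pl[2]))
print(cv2.minAreaRect((pl[2][:,:2]*1000).astype(np.float32)))
Qb=P[bl];print("blue",len(Qb),np.median(Qb,0),Qb.min(0),Qb.max(0))
r=(hsv(p,*RED)|hsv(p,(172,150,80),(180,255,255)))&near;print("red",r.sum(),np.median(P[r],0))
print(sensors.read_clock())
```

```text
((256.2924499511719, 164.02833557128906), (73.13890075683594, 73.3175277709961), 133.00149536132812) face centre [ 0.44947353 -0.28317498  0.12451524] radius [np.float64(0.035339697412341296), np.float64(0.03411806247122726), np.float64(0.03643535454915612), np.float64(0.037350853504666014), np.float64(0.03630721933073673), np.float64(0.03451376390640507)]
window 256.3235294117647 168.33257918552036 442 [ 0.44748805 -0.28322807  0.1237987 ]
handle face [0.45084941 0.29512503 0.0523542 ] [-7.39589977e-04 -2.22803479e-03  9.99997244e-01] 3153
((448.7554626464844, 296.47222900390625), (28.104455947875977, 108.7965316772461), 54.40424728393555)
blue 1178 [0.50190048 0.2589299  0.06134094] [0.48136955 0.23360441 0.04660209] [0.52285878 0.28212355 0.06639578]
red 54 [0.41042788 0.32569532 0.05268377]
3.3167
```

View pics/w_tool.png

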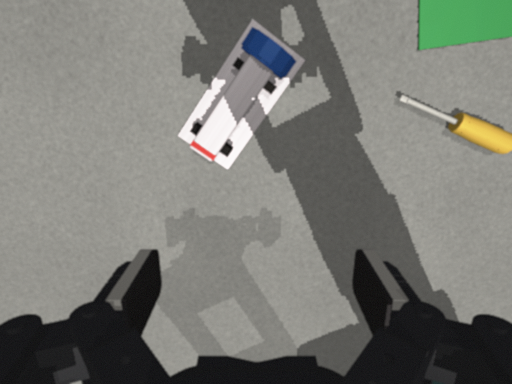

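The handle's top face measures 28.1 x 108.8 mm at z = 52.4 mm, which matches the given sizes. The foot is at (270,50) and the band at (203,150). I'll grasp with the gripper leaning 45°, lift, and turn the tool upright over the mat.

Run:
```python
from h import *
from rig import *
t=np.array([-.811,.585,0]);t/=np.linalg.norm(t);Z=np.array([0,0,1.])
s=92;g=np.array([.4488,.2965,.039])+(s-75.5)/1000*t
a=np.radians(45);zg=-t*np.cos(a)-Z*np.sin(a);yg=np.cross(t,Z);yg=-yg if yg@[.76,.64,0]<0 else yg
q=quat(zg,yg);tcp=g-zg*.051
zp=np.array([np.cos(a),0,-np.sin(a)]);qp=quat(zp,[0,-1,0])
# tool relative pose in gripper
Rg=R.from_quat(q);Rp=R.from_quat(qp);print("tool axis when placed",Rp.apply(Rg.inv().apply(t)))
mat=np.array([.5855,.035,.004]);off=Rp.apply(Rg.inv().apply(g-s/1000*t-tcp)) # foot rel. tcp
tp=mat-off
np.savez("grasp.npz",qp=qp,tp=tp,off=off)
ups=[tcp-zg*.10,tcp+Z*.16,tp+Z*.1]
print([solver.ik(x,y) is not None for x,y in zip(ups+[tp],[q,q,qp,qp])],tcp,tp)
ctrl.set_gripper(.75,80)
ctrl.movep(ups[0],q);ctrl.movel(tcp,vel=.08);f0=sensors.read_force();print("at grasp",f0,sensors.read_eef_pos()-tcp)
ctrl.set_gripper(0,80);print("width",sensors.read_grip_width()*85)
ctrl.movel(tcp+Z*.03,vel=.06);ctrl.movel(ups[1],vel=.15);ctrl.wait(.2);print("lift",sensors.read_force()-f0)
ctrl.movep(ups[2],qp);ctrl.wait(.2);print(sensors.read_eef_pos()-ups[2],sensors.read_force(),sensors.read_clock())
snap("side","s_up");snap("top","t_up")
```

```text
tool axis when placed [-3.58404070e-17 -2.65868947e-17  1.00000000e+00]
[True, True, True, True] [0.40617071 0.32724986 0.07506245] [0.54943755 0.035      0.13206245]
at grasp [ 0.42942973 -0.08336893  0.48940913] [3.62811169e-05 4.61926170e-04 4.76873945e-04]
width 27.0745439137508
lift [-1.47679414 -0.03278502 -4.77388032]
[-6.76513200e-05  1.24552166e-03 -3.53885986e-04] [ 0.27317566 -0.70650622 -2.75832343] 10.3083
```

View pics/s_up.png

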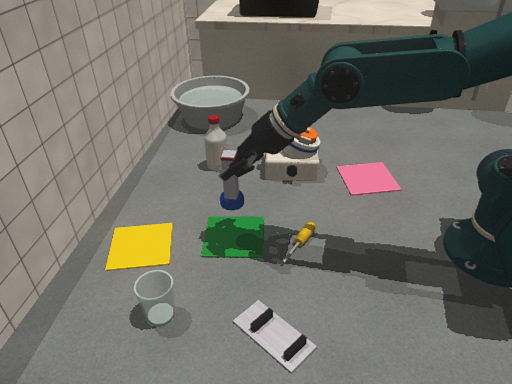

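The tool hangs upright above the mat, with its foot at (232,200) and its handle vertical. I'll lower it under force guard and release.

Run:
```python
from h import *
from rig import *
g=np.load("grasp.npz");tp,qp=g["tp"],g["qp"];Z=np.array([0,0,1.]);zp=R.from_quat(qp).apply([0,0,1])
ctrl.movel(tp+Z*.006,vel=.08);ctrl.wait(.2);f0=sensors.read_force();print(f0)
for k in range(14):
    ctrl.movel(tp+Z*(.005-.001*k),vel=.02);df=(sensors.read_force()-f0)[2]
    if df>2.5: break
print(k,df,sensors.read_eef_pos()-tp,sensors.read_clock())
ctrl.set_gripper(.75);ctrl.wait(.1)
ctrl.movel(sensors.read_eef_pos()-zp*.1,vel=.12);ctrl.wait(.3)
# view from above
ctrl.movep([.50,.035,.38],quat([0,0,-1],[0,-1,0]))
p,d,K,T,P=snap("wrist","w_mat");ps,ds,Ks,Ts,Ps=snap("top","t_mat");snap("side","s_mat")
for P_,p_ in((P,p),(Ps,ps)):
    m=(abs(P_-[.585,.035,.134])<[.05,.05,.012]).all(-1);Q=P_[m];print(len(Q),Q.mean(0) if len(Q) else 0)
    if len(Q)>10: c,n,Q2=plane(Q);print(c,n,cv2.minAreaRect((Q2[:,:2]*1000).astype(np.float32)))
print(sensors.read_clock(),sensors.read_force())
```

```text
[ 0.57767092 -0.18019007 -2.35351607]
6 6.385684516638964 [ 9.71532462e-04 -3.25243082e-05  7.05182725e-04] 13.6833
1052 [0.58710345 0.03532774 0.13325353]
[0.58710345 0.03532774 0.13325353] [-0.00585706  0.00877178  0.99994437] ((587.0637817382812, 35.310054779052734), (27.05516815185547, 28.241554260253906), 0.007677251007407904)
0 0
16.775 [-0.64034532 -0.13503401  1.11390811]
```

View pics/w_mat.png

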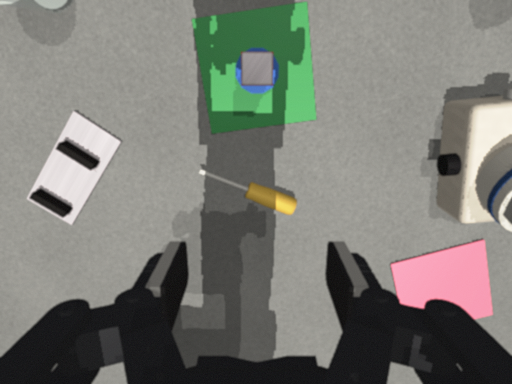

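The wrist view shows the tool standing on the green mat, its top centred at (257,69). The measured top is level at z = 0.133, 2 mm from where I aimed. Now the regrasp from above and a hover over the cover.

```bash
cat >> h.py <<'E'
N=np.array([-.3390,-.0335,.9402]);N/=np.linalg.norm(N);C=np.array([.4487,-.2832,.1243]);L=.156
QD=quat([0,0,-1],[0,-1,0]);QN=quat(-N,[0,-1,0]);TOP=np.array([.5871,.0353,.160])
E
python3 - <<'E'
from h import *
from rig import *
Z=np.array([0,0,1.])
print([solver.ik(x,y) is not None for x,y in((TOP,QD),(TOP+Z*.16,QD),(C+N*(L+.03),QN),(C+N*(L-.03),QN))])
ctrl.movep(TOP+Z*.10,QD);ctrl.movel(TOP,vel=.08);ctrl.set_gripper(0,120);print("width",sensors.read_grip_width()*85,sensors.read_eef_pos()-TOP)
ctrl.movel(TOP+Z*.16,vel=.15);ctrl.movep(C+N*(L+.03),QN);ctrl.wait(.3)
print(sensors.read_eef_pos()-(C+N*(L+.03)),sensors.read_force(),sensors.read_clock())
p,d,K,T,P=snap("side","s_hov");snap("top","t_hov");snap("wrist","w_hov")
b=hsv(p,*BLUE)&(np.linalg.norm(P-C,axis=-1)<.1);Q=P[b];print("blue side",len(Q),Q.mean(0))
a=cv2.imread("pics/s_hov.png")[70:220,200:400];b=cv2.imread("pics/w_hov.png")[:300,100:420]
cv2.imwrite("pics/hov.png",np.hstack([cv2.resize(a,(440,330),interpolation=2),cv2.resize(b,(352,330))]))
E
```

```text
[True, True, True, True]
width 26.3880683960646 [ 0.00033519 -0.00016141  0.00068616]
[ 5.39289445e-04  4.08871810e-04 -2.10953225e-07] [ 0.07962868 -0.08270057 -3.50285309] 22.15
blue side 146 [ 0.43824194 -0.26559028  0.16594783]
```

View pics/hov.png

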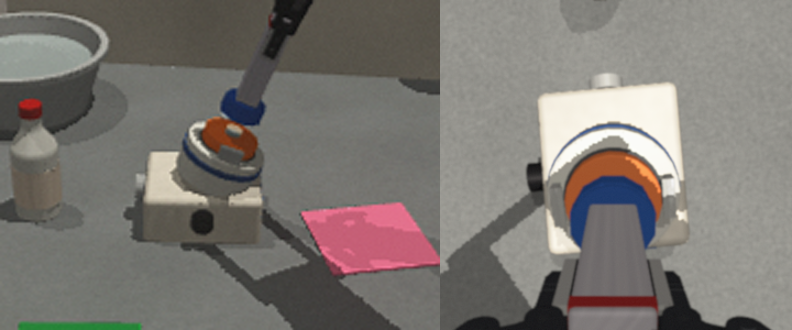

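The foot hovers over the window in both views. Before pressing I'll fit the blue foot's cylinder in the saved views to check that it is centred.

Run:
```python
from h import *
from scipy.optimize import least_squares
e1=np.cross([0,1,0],N);e1/=np.linalg.norm(e1);e2=np.cross(N,e1);print("e1",e1,"e2",e2)
for f in("s_hov","t_hov","w_hov"):
    z=np.load(f"pics/{f}.npz");p,d,K,T=[z[k] for k in("p","d","K","T")];P=pts(d,K,T)
    b=hsv(p,*BLUE)&(np.linalg.norm(P-(C+.04*N),axis=-1)<.05);
    if b.sum()<5: print(f,b.sum());continue
    Q=P[b]-C;h=Q@N;xy=np.c_[Q@e1,Q@e2]
    k=(h>.033)&(h<.047)&(np.linalg.norm(xy,axis=1)>.018);s=least_squares(lambda c:np.hypot(*(xy[k]-c).T)-.026,[0,0],loss="soft_l1",f_scale=.001)
    print(f,len(h),k.sum(),"h",np.percentile(h,[3,97]).round(4),"centre",s.x.round(4),"sd",s.fun.std().round(4))
    W=P[(np.linalg.norm(P-C,axis=-1)<.033)&((P-C)@N<.004)&((P-C)@N>-.006)&hsv(p,(5,100,60),(22,255,255))]
    if len(W)>20: print("  face h",np.median((W-C)@N).round(4),len(W))
    # outer cover outline in this view
```

```text
e1 [ 0.94071893 -0.          0.33918711] e2 [-0.01136266  0.99943873  0.03151378]
s_hov 146 83 h [0.031  0.0507] centre [0.0016 0.0004] sd 0.0019
  face h 0.0 161
t_hov 218 55 h [0.0363 0.0533] centre [-0.0005  0.0002] sd 0.0007
  face h 0.0004 246
w_hov 2024 415 h [0.0369 0.0507] centre [-0.0002  0.0003] sd 0.0005
  face h -0.0001 1531
```

The foot is centred within 1–2 mm and its height agrees. Pressing now.

Run:
```python
from h import *
from rig import *
def go(h,v=.02): ctrl.movel(C+N*(L+h),QN,vel=v)
go(.004,.05);ctrl.wait(.4)
f0=np.mean([sensors.read_force() for _ in range(3)],0);F=lambda:(sensors.read_force()-f0)
h=.004;peak=0;snapd=False;log=[]
while h>-.034:
    h-=.0003 if snapd else .0005
    go(h);ctrl.wait(.04);f=F()@N;log.append((round(h*1000,1),round(f,1)))
    peak=max(peak,f)
    if not snapd and peak>9 and f<3: snapd=True
    if (snapd and f>13) or f>22: break
print(log,snapd,sensors.read_clock())
if snapd:
    hist=[]
    for k in range(16):
        f=F()@N;hist.append((round(h*1000,2),round(f,1)))
        if f<13.5 or f>17: h+=np.clip((f-15)*.00006,-.00025,.00025);go(h)
        ctrl.wait(.1)
    print(hist,F(),sensors.read_clock())
    r=sensors.read_eef_pos();print("foot rel C",(r-N*L-C)@N,np.linalg.norm(np.cross(r-C,N)))
    p,d,K,T,P=snap("side","s_press")
np.save("h.npy",h)
```

```text
[(3.5, np.float64(-0.6)), (3.0, np.float64(0.5)), (2.5, np.float64(0.9)), (2.0, np.float64(-0.2)), (1.5, np.float64(0.4)), (1.0, np.float64(0.2)), (0.5, np.float64(2.4)), (0.0, np.float64(4.4)), (-0.5, np.float64(4.5)), (-1.0, np.float64(3.4)), (-1.5, np.float64(4.5)), (-2.0, np.float64(3.2)), (-2.5, np.float64(4.5)), (-3.0, np.float64(4.4)), (-3.5, np.float64(3.0)), (-4.0, np.float64(4.9)), (-4.5, np.float64(8.0)), (-5.0, np.float64(9.2)), (-5.5, np.float64(10.9)), (-6.0, np.float64(11.9)), (-6.5, np.float64(13.4)), (-7.0, np.float64(14.6)), (-7.5, np.float64(14.4)), (-8.0, np.float64(13.4)), (-8.5, np.float64(9.9)), (-9.0, np.float64(-0.2)), (-9.3, np.float64(-0.4)), (-9.6, np.float64(-0.0)), (-9.9, np.float64(-0.4)), (-10.2, np.float64(0.9)), (-10.5, np.float64(0.3)), (-10.8, np.float64(1.1)), (-11.1, np.float64(0.5)), (-11.4, np.float64(-0.3)), (-11.7, np.float64(0.5)), (-12.0, np.float64(-0.9)), (-12.3, np.float64(-0.1)), (-12.6, np.float64(-0.1)), (-12.9, np.float64(0.1)), (-13.2, np.float64(-0.1)), (-13.5, np.float64(-0.7)), (-13.8, np.float64(0.8)), (-14.1, np.float64(-0.7)),
[... 358 characters left out ...]
 (np.float64(-17.81), np.float64(13.9)), (np.float64(-17.81), np.float64(13.8)), (np.float64(-17.81), np.float64(14.1)), (np.float64(-17.81), np.float64(14.2)), (np.float64(-17.81), np.float64(13.6)), (np.float64(-17.81), np.float64(13.3)), (np.float64(-17.92), np.float64(13.3)), (np.float64(-18.02), np.float64(14.4)), (np.float64(-18.02), np.float64(15.6)), (np.float64(-18.02), np.float64(14.8)), (np.float64(-18.02), np.float64(15.3)), (np.float64(-18.02), np.float64(14.6)), (np.float64(-18.02), np.float64(15.1)), (np.float64(-18.02), np.float64(15.0)), (np.float64(-18.02), np.float64(14.8))] [-8.47547647  2.23388352 12.52520516] 41.7583
foot rel C -0.01612149643352432 0.0002976797022849162
```

It clicked: the peak was 14.6 N, the force dropped to zero, and it was then held at 13–15.6 N for about 2 s. The foot sits 16 mm deep, i.e. 4 mm of play plus 12 mm. Now the tool goes back to the mat.

Run:
```python
from h import *
from rig import *
Z=np.array([0,0,1.])
ctrl.movel(C+N*(L-.005),QN,vel=.04);ctrl.movel(C+N*(L+.06),QN,vel=.1)
ctrl.movep(TOP+Z*.16,QD);ctrl.movel(TOP+Z*.006,vel=.1);ctrl.wait(.3);f0=sensors.read_force()
for k in range(16):
    ctrl.movel(TOP+Z*(.005-.0007*k),vel=.02);ctrl.wait(.03);df=(sensors.read_force()-f0)[2]
    if df>2.5: break
print(k,df,sensors.read_eef_pos()-TOP)
ctrl.set_gripper(.75);ctrl.wait(.1);ctrl.movel(TOP+Z*.14,vel=.12)
ctrl.movep([.50,.035,.38],QD);ctrl.wait(.2)
p,d,K,T,P=snap("wrist","w_fin");
m=(abs(P-[.585,.035,.134])<[.05,.05,.012]).all(-1);c,n,Q2=plane(P[m]);print(c,n,len(Q2))
p,d,K,T,P=snap("side","s_fin");pt,dt,Kt,Tt,Pt=snap("top","t_fin")
b=hsv(p,*BLUE)&(abs(P-[.585,.035,.015])<[.06,.06,.03]).all(-1);print("foot",P[b].mean(0),P[b][:,2].min(),P[b][:,2].max())
for P_,p_ in((P,p),(Pt,pt)):
    o=hsv(p_,(5,100,60),(22,255,255))&(np.linalg.norm(P_-C+.016*N,axis=-1)<.04);print("cover h",np.median((P_[o]-C)@N),o.sum())
print(sensors.read_clock(),sensors.read_force())
a=cv2.imread("pics/s_fin.png");b=cv2.imread("pics/t_fin.png")
cv2.imwrite("pics/fin.png",np.hstack([cv2.resize(a,(400,300)),cv2.resize(b,(400,300))]))
```

```text
7 4.37010130996945 [ 7.47904419e-05 -2.25000675e-05  6.97265153e-04]
[0.5871684  0.03523114 0.1332152 ] [ 3.8767048e-04 -3.8691568e-03  9.9999244e-01] 1082
foot [0.58256813 0.05074656 0.01935592] 0.0031558204087859254 0.028890481221305664
cover h -0.01644904054406412 185
cover h -0.01589507945358066 668
51.5083 [-0.44993255 -0.01305799 -0.49525549]
```

View pics/fin.png

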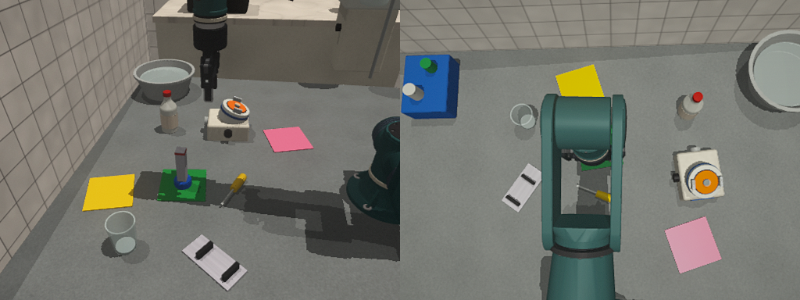

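The tool stands on the green mat at (183,170) in the side half. The cover is seated, the bystanders are untouched and the arm is clear, so I'm handing in.

```bash
python3 -c "
from rig import *
ctrl.sign_off();print(sensors.read_clock())"
```

```text
the job is handed in; nothing more can be done
the job is handed in; nothing more can be done
```

The cover is clicked home, the tool is standing on the green mat again, and the job was handed in at about 51.5 s of the 72 s allowed.

**What I did:** I took the tool from its rest with the gripper leaning 45°, stood it on the mat and let go. I then regrasped it from above, about 102 mm up from the foot, and pressed the cover along the measured hub axis (20° tilt). The hub slid in about 4 mm, the force peaked at 14.6 N, and then the cover snapped in. I held 13.3–15.6 N on it for about 2 s; the highest push I read was 15.6 N.

**Last checks:**
- **Cover:** its face is 16 mm below the start position in both fixed cameras, which fits 4 mm of play plus 12 mm of seating.
- **Tool:** it stands on the mat within about 2 mm of the centre, and its top face is level to 0.004 rad.
- **Bystanders and gripper:** the bottle, beaker and screwdriver look unmoved in the final pictures; I did not measure them. The gripper is well clear of everything.

No check failed. The only disagreement was in the hover check before pressing, where the side camera put the foot 1.6 mm off the hub axis and the other two cameras put it within 0.6 mm.

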